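# Lay out the clay ornaments for glazing

### The job

Set the four clay ornaments out for glazing: lay each one flat, face up, on the wooden board that bears the outline of its own shape, centred in that outline and pointing the same way as it. They are brittle, so set each one down rather than dropping it, and leave the two glaze jars where they stand.

Things in the scene. Friction and masses are not known exactly. Their poses are not given: they have to be found in the camera images.
- house: Loose flat grey fired-clay ornament, 12 mm thick, about 55 g, lying face up on the table. House: x -30 to +29 (gable tip at +x), 46 wide, small chimney on the roof at +y. Parallel walls at y = -23, +23 from x = -30 to +6: pinch across y at x = -12. In mm; origin on the underside, z up.
- heart: Loose flat grey fired-clay ornament, 12 mm thick, about 55 g, lying face up on the table. Heart: x -25 (point) to +25 (lobes), 55 wide (y), widest at x = +9: pinch across y there. In mm; origin on the underside, z up.
- fish: Loose flat grey fired-clay ornament, 12 mm thick, about 55 g, lying face up on the table. Fish: x -42 (forked tail, 42 wide) to +39 (round nose); parallel flanks at y = -18, +18 from x = -7 to +21: pinch across y at x = +7. In mm; origin on the underside, z up.
- mitten: Loose flat grey fired-clay ornament, 12 mm thick, about 55 g, lying face up on the table. Mitten: x -34 (cuff) to +32 (rounded finger end), palm 40 wide, thumb at +y (to y = 39, x -9 to +20). Cuff sides at y = -22, +22 from x = -34 to -12: pinch across y at x = -23. In mm; origin on the underside, z up.
- house_bat: Wooden board fixed to the table, 150 (x) x 100 (y) x 8 mm, with the house's outline painted blue on top, 4 to 8 mm outside the house's edge, cream inside; a small blue dot at x = -55. Origin: middle of its underside, z up. The house's origin belongs at x = +25, y = 0, z = 8 mm, its +x along the board's +x (away from the dot).
- heart_bat: Wooden board fixed to the table, 150 (x) x 100 (y) x 8 mm, with the heart's outline painted red on top, 4 to 8 mm outside the heart's edge, cream inside; a small red dot at x = -55. Origin: middle of its underside, z up. The heart's origin belongs at x = +25, y = 0, z = 8 mm, its +x along the board's +x (away from the dot).
- fish_bat: Wooden board fixed to the table, 150 (x) x 100 (y) x 8 mm, with the fish's outline painted green on top, 4 to 8 mm outside the fish's edge, cream inside; a small green dot at x = -55. Origin: middle of its underside, z up. The fish's origin belongs at x = +25, y = 0, z = 8 mm, its +x along the board's +x (away from the dot).
- mitten_bat: Wooden board fixed to the table, 150 (x) x 100 (y) x 8 mm, with the mitten's outline painted purple on top, 4 to 8 mm outside the mitten's edge, cream inside; a small purple dot at x = -55. Origin: middle of its underside, z up. The mitten's origin belongs at x = +25, y = 0, z = 8 mm, its +x along the board's +x (away from the dot).
- green_jar: Closed green glaze jar with a white cap, 60 mm across and 75 mm high, 0.3 kg, loose, standing beyond the boards; to be left alone. Origin at the centre of its underside.
- maroon_jar: Closed maroon glaze jar with a yellow cap, 60 mm across and 75 mm high, 0.3 kg, loose, standing beyond the boards; to be left alone. Origin at the centre of its underside.
Mind the look-alikes: they are no part of the job. Leave any green or pink look-alike of the heart alone.

How it is judged:
At the end, for the whole second after the job is handed in: Each of the four ornaments lies flat and face up on its own board, within 12 mm of the outline's centre along and across the board, turned within 15 degrees of the outline and not end for end, released and at rest (x of house in the frame of house_bat between 0.013 and 0.037 m and y of house in the frame of house_bat between -0.012 and 0.012 m and z of house in the frame of house_bat between 0.005 and 0.011 m and angle between the x axis of house and the x axis of house_bat, either way round below 0.26 rad and x of house_bat in the frame of house below 0 m and angle between each of house, heart, fish, mitten's own z axis and vertical below 0.1 rad and linear speed of each of house, heart, fish, mitten below 0.02 m/s and contact force between the fingers and house below 0.1 N and x of heart in the frame of heart_bat between 0.013 and 0.037 m and y of heart in the frame of heart_bat between -0.012 and 0.012 m and z of heart in the frame of heart_bat between 0.005 and 0.011 m and angle between the x axis of heart and the x axis of heart_bat, either way round below 0.26 rad and x of heart_bat in the frame of heart below 0 m and contact force between the fingers and heart below 0.1 N and x of fish in the frame of fish_bat between 0.013 and 0.037 m and y of fish in the frame of fish_bat between -0.012 and 0.012 m and z of fish in the frame of fish_bat between 0.005 and 0.011 m and angle between the x axis of fish and the x axis of fish_bat, either way round below 0.26 rad and x of fish_bat in the frame of fish below 0 m and contact force between the fingers and fish below 0.1 N and x of mitten in the frame of mitten_bat between 0.013 and 0.037 m and y of mitten in the frame of mitten_bat between -0.012 and 0.012 m and z of mitten in the frame of mitten_bat between 0.005 and 0.011 m and angle between the x axis of mitten and the x axis of mitten_bat, either way round below 0.26 rad and x of mitten_bat in the frame of mitten below 0 m and contact force between the fingers and mitten below 0.1 N); the robot touches nothing.
It fails at once if an ornament is dropped: near the table or a board it falls free of the fingers at over 0.7 m/s (a drop of some 25 mm) ((linear speed of house above 0.7 m/s and height (world z) of house below 0.04 m and contact force between the fingers and house below 0.05 N) or (linear speed of heart above 0.7 m/s and height (world z) of heart below 0.04 m and contact force between the fingers and heart below 0.05 N) or (linear speed of fish above 0.7 m/s and height (world z) of fish below 0.04 m and contact force between the fingers and fish below 0.05 N) or (linear speed of mitten above 0.7 m/s and height (world z) of mitten below 0.04 m and contact force between the fingers and mitten below 0.05 N)).
It fails at once if a glaze jar is moved more than 30 mm or tipped (distance of any of green_jar, maroon_jar from where it was at the start of the episode above 0.03 m or angle between any of green_jar, maroon_jar's own z axis and vertical above 0.3 rad).
It also fails if it takes over 96 s, if anything falls off the work surface, if the arm or the gripper's body presses on something with over 40 N, if the wrist force passes 120 N, or if a joint passes its speed limit or range.

### The arm

A 6-joint arm with a two-finger parallel gripper is mounted at the origin on the work surface. World frame = base frame: x ahead of the robot, y to its left, z up, the work surface at z = 0. Lengths are in m, angles in rad, forces in N, time in s.
With the tool pointing down it reaches from about 0.3 to 0.875 m from the base axis. Payload 6.4 kg.
Tool frame: the origin (TCP) lies where the fingers leave the gripper's body, on its centre line; the fingertips stand 73 mm ahead of it and the grasp point (between the pads) lies 54 mm ahead of it; z points along the fingers, y is the line along which they close (so a half turn about z gives the same grasp; the last joint's range is limited). The gripper opens to 85 mm and grips with 20 to 120 N. Pads are 22 mm wide; open, the fingers measure 114 mm over their backs; the gripper's body (76 mm by 85 mm) begins 54 mm behind the grasp point. The pads swing forward as they close: fully open they stand 13 mm farther back than shut.
Start: joints at [1.107, 0.181, 1.607, -0, 1.354, -0.206], TCP at [0.147, 0.556, 0.304] pointing down, gripper open.
Joint ranges: [-2.99, 2.99], [-0.89, 2.07], [0.3, 2.58], [-1.14, 4.28], [0, 2.63], [-3.12, 3.12]. Speed limits (rad/s): [2.57, 2.57, 3.01, 3.14, 3.14, 3.14].

### API

Orientations are given as a 3x3 rotation matrix whose columns are the frame's x, y, z axes.
In Python, from cell import manip, imaging gives the robot as it stands. The module is installed in compiled form; this text tells all that it offers.
- The arm moves only by the tool servo_tool, never from a script. Its argument "targets" is a list of rows, each a list of 7 numbers: the shift along the world's x, y, z in normalised numbers (1 is 0.8 m), then the turn, a rotation vector about the world's x, y, z in normalised numbers (1 is 360 degrees), then the closure, from -1 (fully open) to 1 (shut). In form: [[x, y, z, rx, ry, rz, jaw], ...]. A call has 1 to 10 rows; each row is the pose to reach, as a shift and turn from the pose commanded when the call began; what a row does not reach only later rows make up. A row lasts 1/12 s, in which the tool goes at most 41.7 mm and 7.16 degrees, less where a joint would pass 70% of its speed; a pose out of reach is approached as far as the arm can. A call with a gripper value outside its range is refused whole. The fingers move at their own pace and stop on an object; the grip force is fixed at half the most. Time passes only in rows, so rows that repeat a pose let the fingers close. It gives the time, the measured TCP pose, the force, the opening and the grip force at its end, in the units of the state.
- manip.get_obs(): the state, without advancing time (a new reading comes with each control period).
- imaging.snapshot(name): name is "scene" or "top"; returns the picture (420x560x3 uint8, blue, green, red); there is no depth.
- imaging.get_calibration(name): a dict with "fx", "fy", "cx", "cy" (pixels), "distortion" ([k1, k2, p1, p2, k3] as OpenCV has them; the pictures are not rectified), "rvec" (rotation vector, rad) and "tvec" (3), from world to camera coordinates, as OpenCV has them. Camera axes: x right, y down, z forward; pixel columns grow to the right and rows downward; lengths in m; the calibration is good to about 2 mm. A picture is of the moment at which its call begins. get_calibration takes no time and is no camera call.
- manip.close_job(): hands the job in; it is judged then, once.
The state is a dict: "t": time; "joints": joint angles; "joint_vel": joint speeds; "joint_torque": joint torques, N m; "ee_pos": TCP position; "ee_rot": TCP orientation; "wrist_force": force on the tool from outside, world axes, zero at the start; "ft_torque": the same for the moment, N m; "opening": finger opening in m; "gripper_force": force on a finger pad.
Only numpy, scipy, OpenCV 4.12 (cv2) and the standard library are available. Lean on these libraries where they do the work, as an engineer would, in place of code of your own. Each camera call takes 0.05 s, during which the arm holds its last target. There are 200 camera calls.

## Working session

There is one attempt and no reset: what is moved stays moved. The work goes in short steps, Python scripts to look and compute and a tool call to move; the robot and the scene stay as the last step left them, time stands still between calls to the robot, and variables do not carry over. Pictures are saved under pics/ and viewed, at most 14 in all, crops included, and the job is handed in when it is done.

Besides the shell and the picture viewer there is one more tool, called after "Emit:" as name(argument=value, ...), one argument or row to a line, values as JSON. servo_tool: Moves the arm, as the interface text tells. Its arguments: {"type":"object","properties":{"targets":{"type":"array","items":{"type":"array","items":{"type":"number"}}}},"required":["targets"]}

```bash
mkdir -p pics; python3 - <<'E'
from cell import manip, imaging
import cv2
for n in("top","scene"):
    cv2.imwrite(f"pics/{n}0.png",imaging.snapshot(n)); print(imaging.get_calibration(n))
o=manip.get_obs(); print(o["t"],o["ee_rot"],o["opening"])
E
```

```text
{'fx': 483.2745099865496, 'fy': 483.2745099865496, 'cx': 269.56850146781426, 'cy': 204.73967607585834, 'distortion': array([-0.10002739,  0.        ,  0.        ,  0.        ,  0.        ]), 'rvec': array([ 2.18430575, -2.12501514,  0.10097999]), 'tvec': array([0.01205487, 0.49629194, 1.03374402])}
{'fx': 502.5734025570784, 'fy': 502.5734025570784, 'cx': 278.50222296172467, 'cy': 201.90838252908307, 'distortion': array([-0.07881796,  0.        ,  0.        ,  0.        ,  0.        ]), 'rvec': array([ 1.41367572,  2.08961209, -0.90827377]), 'tvec': array([ 0.19318536, -0.28077974,  1.61242333])}
0.1 [[-9.66952633e-01  2.54955135e-01 -6.96170160e-04]
 [ 2.54955887e-01  9.66951680e-01 -1.39411711e-03]
 [ 3.17725591e-04 -1.52553789e-03 -9.99998786e-01]] 0.08557499912440435
```

View pics/top0.png

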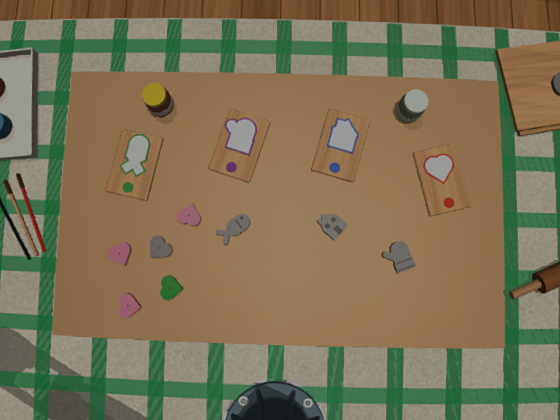

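View pics/scene0.png

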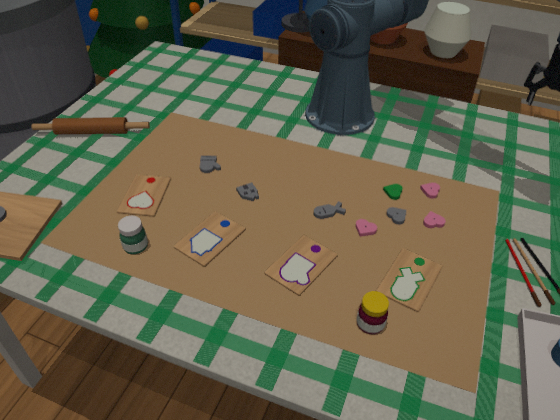

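```bash
cat > h.py <<'E'
from cell import manip, imaging
import cv2, numpy as np
def cal(n):
    c=imaging.get_calibration(n); K=np.array([[c["fx"],0,c["cx"]],[0,c["fy"],c["cy"]],[0,0,1]])
    return K,c["distortion"],np.array(c["rvec"]),np.array(c["tvec"])
def ray(n,px,z):
    K,D,r,t=cal(n); R=cv2.Rodrigues(r)[0]
    p=cv2.undistortPoints(np.array(px,float).reshape(-1,1,2),K,D)[:,0]
    d=np.c_[p,np.ones(len(p))]@R; C=-R.T@t
    return (C+d*((z-C[2])/d[:,2:]))[:,:2]
def patch(im,n,cx,cy,z,half=70,s=200):
    # metric patch: up = world +x, left = world +y
    K,D,r,t=cal(n); mm=np.linspace(half,-half,s)/1000
    X,Y=np.meshgrid(cx+mm,cy+mm,indexing="ij")
    P=cv2.projectPoints(np.c_[X.ravel(),Y.ravel(),np.full(X.size,z)],r,t,K,D)[0].reshape(s,s,2).astype(np.float32)
    return cv2.remap(im,P,None,cv2.INTER_CUBIC)
E
python3 - <<'E'
from h import *
im=cv2.imread("pics/top0.png")
px=dict(house=(333,226),heart=(161,247),fish=(234,228),mitten=(398,256))
bx=dict(house=(341,145),heart=(441,180),fish=(135,165),mitten=(240,145))
for n in px: print(n,ray("top",px[n],.012).round(3),ray("top",bx[n],.008).round(3))
a=np.hstack([patch(im,"top",*ray("top",px[n],.012)[0],.012) for n in px])
b=np.hstack([patch(im,"top",*ray("top",bx[n],.008)[0],.008,100) for n in px])
cv2.imwrite("pics/m0.png",np.vstack([a,b]))
E
```

```text
house [[ 0.454 -0.116]] [[ 0.639 -0.132]]
heart [[0.396 0.265]] [[ 0.565 -0.361]]
fish [[0.443 0.104]] [[0.581 0.337]]
mitten [[ 0.391 -0.261]] [[0.633 0.097]]
```

View pics/m0.png

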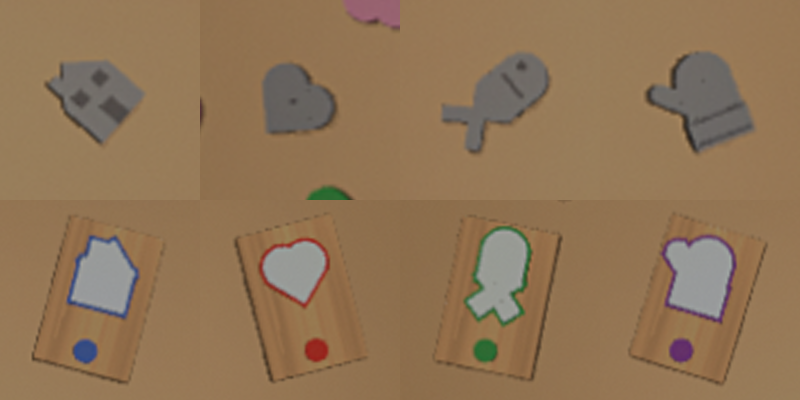

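```bash
python3 - <<'E'
from h import *
im=cv2.imread("pics/top0.png")
px=dict(house=(333,226),heart=(161,247),fish=(234,228),mitten=(398,256))
bx=dict(house=(341,145),heart=(441,180),fish=(135,165),mitten=(240,145))
al=dict(house=46.7,heart=-46,fish=-52,mitten=22.3); be=dict(house=-15,heart=14.2,fish=-12.2,mitten=-16.4)
ext=dict(house=(-30,29,-23,None),heart=(-25,25,-27.5,27.5),fish=(-42,39,-21,21),mitten=(-34,32,-22,39))
for n in px:
    c=ray("top",px[n],.012)[0]; p=patch(im,"top",*c,.012,60,480)
    h=cv2.cvtColor(p,cv2.COLOR_BGR2HSV)
    m=((h[...,1]<70)&(h[...,2]>50)).astype(np.uint8)
    m=cv2.morphologyEx(m,cv2.MORPH_OPEN,np.ones((7,7)))
    k=max(cv2.findContours(m,cv2.RETR_EXTERNAL,cv2.CHAIN_APPROX_NONE)[0],key=cv2.contourArea)[:,0]
    def w(q): q=np.asarray(q,float); return np.c_[60-q[:,1]*.25,60-q[:,0]*.25]
    P=w(k); M=cv2.moments(k); g=w([[M["m10"]/M["m00"],M["m01"]/M["m00"]]])[0]
    pca=np.degrees(.5*np.arctan2(2*-(-M["mu11"]),M["mu02"]-M["mu20"]))
    if n=="heart":
        tip=P[np.argmax(np.hypot(*(P-g).T))]; al[n]=np.degrees(np.arctan2(*(g-tip)[::-1])); 
    a=np.radians(al[n]); R=np.array([[np.cos(a),np.sin(a)],[-np.sin(a),np.cos(a)]])
    L=P@R.T; lo,hi=L.min(0),L.max(0); e=ext[n]
    ox=((lo[0]-e[0])+(hi[0]-e[1]))/2; oy=lo[1]-e[2] if e[3] is None else ((lo[1]-e[2])+(hi[1]-e[3]))/2
    o=R.T@[ox,oy]+c*1000
    print(n,"pca",round(pca,1),"alpha",round(al[n],1),"ext",lo.round(1)-[ox,oy],hi.round(1)-[ox,oy],"origin",o.round(1))
    print("  poly",(cv2.approxPolyDP(P.astype(np.float32)[:,None],3,True)[:,0]@R.T-[ox,oy]).round(0).tolist())
    c=ray("top",bx[n],.008)[0]; p=patch(im,"top",*c,.008,100,400); h=cv2.cvtColor(p,cv2.COLOR_BGR2HSV)
    m=((h[...,1]>125)&((h[...,0]<6)|(h[...,0]>30))).astype(np.uint8)
    N,_,st,ce=cv2.connectedComponentsWithStats(m); 
    cand=[(st[i],ce[i]) for i in range(1,N) if st[i][4]>800 and ce[i][1]>270]
    for s,q in cand:
        d=c*1000+[100-q[1]*.5,100-q[0]*.5]; b=np.radians(be[n])
        print("  dot",s.tolist(),d.round(1),"target",(d+80*np.array([np.cos(b),np.sin(b)])).round(1))
E
```

```text
house pca 59.8 alpha 46.7 ext [-30.02114218 -23.02442667] [29.07885782 24.97557333] origin [ 460.9 -111.8]
  poly [[29.0, 1.0], [24.0, 8.0], [24.0, 20.0], [12.0, 20.0], [3.0, 25.0], [-30.0, 23.0], [-27.0, -23.0], [7.0, -21.0]]
  dot [150, 282, 42, 42, 1360] [ 587.7 -117.4] target [ 665.  -138.2]
heart pca 53.1 alpha -41.7 ext [-24.95835383 -27.59560724] [24.94164617 27.60439276] origin [392.5 272.3]
  poly [[11.0, 27.0], [-0.0, 25.0], [-25.0, 0.0], [-1.0, -24.0], [11.0, -28.0], [22.0, -22.0], [25.0, -11.0], [21.0, -1.0], [23.0, 17.0]]
  dot [211, 279, 45, 44, 1540] [ 514.6 -377.4] target [ 592.2 -357.8]
fish pca -50.7 alpha -52 ext [-41.54319947 -20.03360782] [38.55680053 20.06639218] origin [445.3 103.4]
  poly [[38.0, 5.0], [33.0, 14.0], [22.0, 19.0], [-6.0, 18.0], [-20.0, 7.0], [-36.0, 20.0], [-41.0, 12.0], [-30.0, -0.0], [-41.0, -13.0], [-34.0, -20.0], [-19.0, -7.0], [-6.0, -18.0], [24.0, -17.0], [36.0, -9.0]]
  dot [149, 281, 44, 42, 1442] [530.7 351.7] target [608.9 334.8]
mitten pca 38.0 alpha 22.3 ext [-34.33564962 -22.27826437] [32.36435038 39.22173563] origin [ 393.8 -267.6]
  poly [[29.0, -12.0], [32.0, 6.0], [26.0, 15.0], [15.0, 21.0], [21.0, 31.0], [18.0, 38.0], [10.0, 38.0], [-7.0, 21.0], [-33.0, 22.0], [-34.0, -21.0], [15.0, -21.0]]
  dot [141, 282, 42, 40, 1309] [582.5 116.2] target [659.2  93.6]
```

Careful with the scale: shifts go in shares of 0.8 m and turns go in shares of 360 degrees. That gives: -290 mm is -0.3625, 252 mm is 0.315, -28 degrees is -0.0778.

Emit:
servo_tool(
  targets=[
    [0.315,-0.3625,-0.23,0,0,-0.0778,-1],
    [0.315,-0.3625,-0.23,0,0,-0.0778,-1],
    [0.315,-0.3625,-0.23,0,0,-0.0778,-1],
    [0.315,-0.3625,-0.23,0,0,-0.0778,-1],
    [0.315,-0.3625,-0.23,0,0,-0.0778,-1],
    [0.315,-0.3625,-0.23,0,0,-0.0778,-1],
    [0.315,-0.3625,-0.23,0,0,-0.0778,-1],
    [0.315,-0.3625,-0.23,0,0,-0.0778,-1],
    [0.315,-0.3625,-0.23,0,0,-0.0778,-1],
    [0.315,-0.3625,-0.23,0,0,-0.0778,-1],
  ],
)

```text
t: 0.93
ee_pos: [0.3937, 0.2707, 0.123]
ee_rot: [[-0.734, 0.679, -0.0], [0.679, 0.734, 0.0], [0.0, 0.0, -1.0]]
wrist_force: [1.1, 1.3, 0.1]
opening: 0.085
gripper_force: 0.0
```

In the tool's units: -20 mm is -0.025.

Emit:
servo_tool(
  targets=[
    [0,0,-0.025,0,0,0,-1],
    [0,0,-0.025,0,0,0,-1],
    [0,0,-0.025,0,0,0,-1],
  ],
)

```text
t: 1.18
ee_pos: [0.392, 0.2717, 0.1029]
ee_rot: [[-0.733, 0.68, -0.004], [0.68, 0.733, -0.001], [0.002, -0.003, -1.0]]
wrist_force: [-1.0, -0.2, 0.4]
opening: 0.0854
gripper_force: 0.0
```

```bash
python3 - <<'E'
from h import *
im=imaging.snapshot("scene"); cv2.imwrite("pics/s1.png",cv2.resize(im[130:270,320:480],None,fx=4,fy=4,interpolation=2)); o=manip.get_obs(); print(o["ee_pos"],o["opening"])
E
```

```text
[0.39241877 0.27259047 0.10392842] 0.08543947286275319
```

View pics/s1.png

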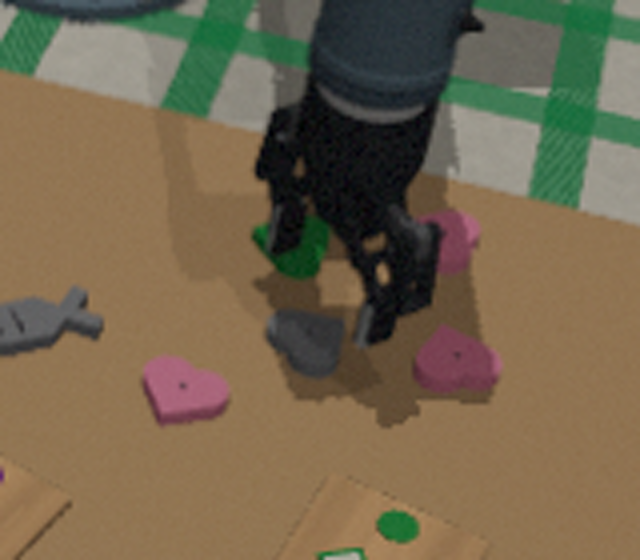

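In the tool's units: -32 mm is -0.04, -24 mm is -0.03.

Emit:
servo_tool(
  targets=[
    [0.0088,-0.0075,-0.0125,0,0,0,-1],
    [0.0088,-0.0075,-0.03,0,0,0,-1],
    [0.0088,-0.0075,-0.04,0,0,0,-1],
    [0.0088,-0.0075,-0.04,0,0,0,-1],
    [0.0088,-0.0075,-0.04,0,0,0,1],
    [0.0088,-0.0075,-0.04,0,0,0,1],
    [0.0088,-0.0075,-0.04,0,0,0,1],
    [0.0088,-0.0075,-0.04,0,0,0,1],
    [0.0088,-0.0075,-0.04,0,0,0,1],
    [0.0088,-0.0075,-0.04,0,0,0,1],
  ],
)

```text
t: 2.07
ee_pos: [0.4005, 0.2668, 0.0733]
ee_rot: [[-0.734, 0.679, 0.001], [0.679, 0.734, 0.001], [-0.0, 0.001, -1.0]]
wrist_force: [-3.7, -0.7, 8.6]
opening: 0.0515
gripper_force: 60.8
```

In the tool's units: 60 mm is 0.075, 30 mm is 0.0375.

Emit:
servo_tool(
  targets=[
    [0,0,0.0125,0,0,0,1],
    [0,0,0.0375,0,0,0,1],
    [0,0,0.075,0,0,0,1],
    [0,0,0.075,0,0,0,1],
  ],
)

```text
t: 2.4
ee_pos: [0.4031, 0.2676, 0.1374]
ee_rot: [[-0.734, 0.679, 0.008], [0.679, 0.734, 0.003], [-0.004, 0.008, -1.0]]
wrist_force: [1.7, 0.7, -0.2]
opening: 0.0517
gripper_force: 62.6
```

```bash
python3 - <<'E'
from h import *
im=imaging.snapshot("scene"); cv2.imwrite("pics/s2.png",cv2.resize(im[110:250,320:480],None,fx=4,fy=4,interpolation=2)); o=manip.get_obs(); print(o["ee_pos"],o["opening"])
E
```

```text
[0.40241641 0.26731538 0.13556831] 0.05160401712346926
```

View pics/s2.png

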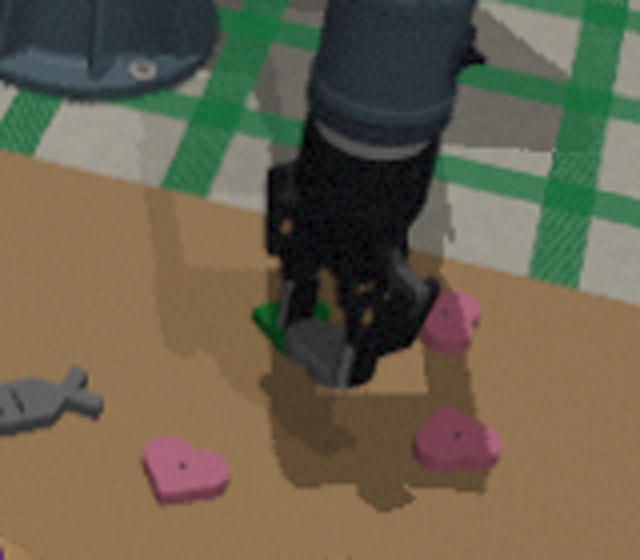

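In the tool's units: -623 mm is -0.7788, 199 mm is 0.2488, 57 degrees is 0.1583.

Emit:
servo_tool(
  targets=[
    [0.2488,-0.7788,0.0125,0,0,0.1583,1],
    [0.2488,-0.7788,0.0125,0,0,0.1583,1],
    [0.2488,-0.7788,0.0125,0,0,0.1583,1],
    [0.2488,-0.7788,0.0125,0,0,0.1583,1],
    [0.2488,-0.7788,0.0125,0,0,0.1583,1],
    [0.2488,-0.7788,0.0125,0,0,0.1583,1],
    [0.2488,-0.7788,0.0125,0,0,0.1583,1],
    [0.2488,-0.7788,0.0125,0,0,0.1583,1],
    [0.2488,-0.7788,0.0125,0,0,0.1583,1],
    [0.2488,-0.7788,0.0125,0,0,0.1583,1],
  ],
)

```text
t: 3.28
ee_pos: [0.5132, -0.0865, 0.1372]
ee_rot: [[-0.968, -0.252, -0.001], [-0.252, 0.968, 0.001], [0.001, 0.001, -1.0]]
wrist_force: [0.8, 0.0, -0.4]
opening: 0.0513
gripper_force: 62.7
```

In the tool's units: -267 mm is -0.3338, 86 mm is 0.1075.

Emit:
servo_tool(
  targets=[
    [0.1075,-0.3338,-0.0125,0,0,0,1],
    [0.1075,-0.3338,-0.0125,0,0,0,1],
    [0.1075,-0.3338,-0.0125,0,0,0,1],
    [0.1075,-0.3338,-0.0125,0,0,0,1],
    [0.1075,-0.3338,-0.0125,0,0,0,1],
    [0.1075,-0.3338,-0.0125,0,0,0,1],
    [0.1075,-0.3338,-0.0125,0,0,0,1],
    [0.1075,-0.3338,-0.0125,0,0,0,1],
    [0.1075,-0.3338,-0.0125,0,0,0,1],
    [0.1075,-0.3338,-0.0125,0,0,0,1],
  ],
)

```text
t: 4.12
ee_pos: [0.5988, -0.3513, 0.1264]
ee_rot: [[-0.969, -0.245, -0.002], [-0.245, 0.969, 0.002], [0.001, 0.002, -1.0]]
wrist_force: [-0.3, -0.4, -0.6]
opening: 0.0517
gripper_force: 62.7
```

In the tool's units: -43 mm is -0.0538, -41 mm is -0.0513.

Emit:
servo_tool(
  targets=[
    [0.0025,-0.005,-0.025,0,0,0,1],
    [0.0025,-0.005,-0.045,0,0,0,1],
    [0.0025,-0.005,-0.0513,0,0,0,1],
    [0.0025,-0.005,-0.0538,0,0,0,1],
    [0.0025,-0.005,-0.0538,0,0,0,1],
    [0.0025,-0.005,-0.0538,0,0,0,1],
  ],
)

```text
t: 4.62
ee_pos: [0.6018, -0.3557, 0.085]
ee_rot: [[-0.969, -0.246, 0.0], [-0.246, 0.969, -0.0], [-0.0, -0.0, -1.0]]
wrist_force: [0.1, -1.0, -0.2]
opening: 0.0513
gripper_force: 62.8
```

```bash
python3 - <<'E'
from h import *
im=imaging.snapshot("scene"); cv2.imwrite("pics/s3.png",cv2.resize(im[100:240,80:240],None,fx=4,fy=4,interpolation=2)); o=manip.get_obs(); print(o["ee_pos"],o["wrist_force"])
E
```

```text
[ 0.60195258 -0.35603798  0.08548855] [ 0.11926687 -0.90554574  0.01469369]
```

View pics/s3.png

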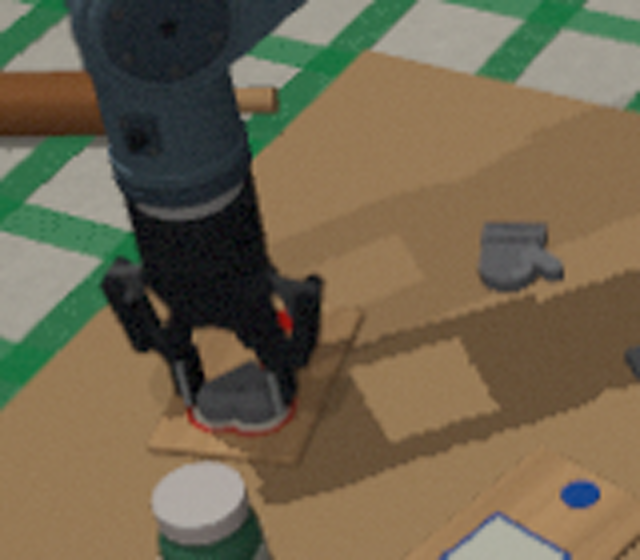

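In the tool's units: 70 mm is 0.0875, 40 mm is 0.05.

Emit:
servo_tool(
  targets=[
    [0,0,-0.0025,0,0,0,1],
    [0,0,-0.0038,0,0,0,1],
    [0,0,-0.005,0,0,0,1],
    [0,0,-0.005,0,0,0,1],
    [0,0,-0.005,0,0,0,-1],
    [0,0,-0.005,0,0,0,-1],
    [0,0,-0.005,0,0,0,-1],
    [0,0,0.0125,0,0,0,-1],
    [0,0,0.05,0,0,0,-1],
    [0,0,0.0875,0,0,0,-1],
  ],
)

```text
t: 5.5
ee_pos: [0.6006, -0.3554, 0.1544]
ee_rot: [[-0.969, -0.246, -0.003], [-0.246, 0.969, 0.002], [0.002, 0.003, -1.0]]
wrist_force: [1.2, -0.9, 0.1]
opening: 0.0852
gripper_force: 0.0
```

In the tool's units: -228 mm is -0.285, 79 mm is 0.0988, 8 degrees is 0.0222.

Emit:
servo_tool(
  targets=[
    [-0.285,0.0988,-0.045,0,0,0.0222,-1],
    [-0.285,0.0988,-0.045,0,0,0.0222,-1],
    [-0.285,0.0988,-0.045,0,0,0.0222,-1],
    [-0.285,0.0988,-0.045,0,0,0.0222,-1],
    [-0.285,0.0988,-0.045,0,0,0.0222,-1],
    [-0.285,0.0988,-0.045,0,0,0.0222,-1],
    [-0.285,0.0988,-0.045,0,0,0.0222,-1],
    [-0.285,0.0988,-0.045,0,0,0.0222,-1],
    [-0.285,0.0988,-0.045,0,0,0.0222,-1],
    [-0.285,0.0988,-0.045,0,0,0.0222,-1],
  ],
)

```text
t: 6.33
ee_pos: [0.3749, -0.2785, 0.12]
ee_rot: [[-0.926, -0.378, 0.002], [-0.378, 0.926, -0.003], [-0.001, -0.003, -1.0]]
wrist_force: [0.5, -0.3, 0.7]
opening: 0.0853
gripper_force: 0.0
```

```bash
python3 - <<'E'
from h import *
im=imaging.snapshot("top"); c=ray("top",(441,180),.02)[0]
cv2.imwrite("pics/t1.png",np.hstack([patch(im,"top",*c,.02,100,400),patch(im,"top",.394,-.268,.012,100,400)])); o=manip.get_obs(); print(o["ee_pos"])
E
```

```text
[ 0.37490424 -0.27837045  0.11967867]
```

View pics/t1.png

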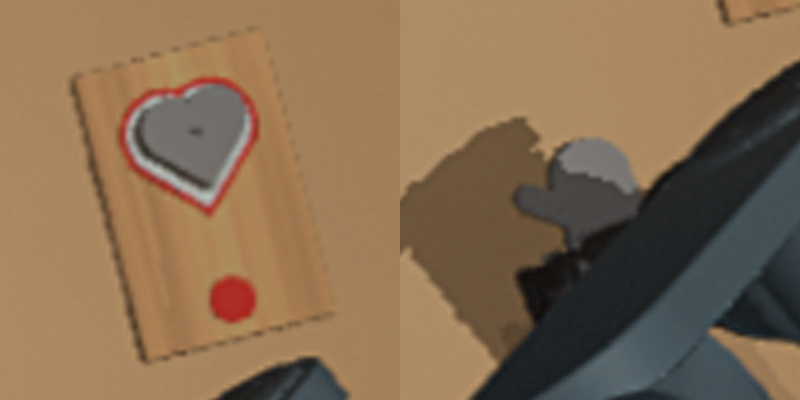

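In the tool's units: -46 mm is -0.0575, -38 mm is -0.0475.

Emit:
servo_tool(
  targets=[
    [-0.0025,0.0025,-0.025,0,0,0,-1],
    [-0.0025,0.0025,-0.0475,0,0,0,-1],
    [-0.0025,0.0025,-0.0575,0,0,0,-1],
    [-0.0025,0.0025,-0.0575,0,0,0,-1],
    [-0.0025,0.0025,-0.0575,0,0,0,1],
    [-0.0025,0.0025,-0.0575,0,0,0,1],
    [-0.0025,0.0025,-0.0575,0,0,0,1],
    [-0.0025,0.0025,-0.0575,0,0,0,1],
    [-0.0025,0.0025,-0.0575,0,0,0,1],
    [-0.0025,0.0025,-0.0575,0,0,0,1],
  ],
)

```text
t: 7.22
ee_pos: [0.3722, -0.2758, 0.0741]
ee_rot: [[-0.926, -0.378, 0.001], [-0.378, 0.926, -0.002], [-0.001, -0.002, -1.0]]
wrist_force: [-0.7, 2.3, 8.1]
opening: 0.0423
gripper_force: 60.5
```

In the tool's units: 376 mm is 0.47, 265 mm is 0.3313, -38.6 degrees is -0.1072.

Emit:
servo_tool(
  targets=[
    [0,0,0.025,0,0,0,1],
    [0.025,0.0375,0.0688,0,0,-0.0167,1],
    [0.3313,0.47,0.075,0,0,-0.1072,1],
    [0.3313,0.47,0.075,0,0,-0.1072,1],
    [0.3313,0.47,0.075,0,0,-0.1072,1],
    [0.3313,0.47,0.075,0,0,-0.1072,1],
    [0.3313,0.47,0.075,0,0,-0.1072,1],
    [0.3313,0.47,0.075,0,0,-0.1072,1],
    [0.3313,0.47,0.075,0,0,-0.1072,1],
    [0.3313,0.47,0.075,0,0,-0.1072,1],
  ],
)

```text
t: 8.05
ee_pos: [0.5644, -0.0016, 0.1302]
ee_rot: [[-0.959, 0.282, 0.001], [0.282, 0.959, -0.0], [-0.001, 0.0, -1.0]]
wrist_force: [-0.2, -0.9, 0.1]
opening: 0.042
gripper_force: 61.5
```

Remaining about (73, 102).

In the tool's units: 100 mm is 0.125, 71 mm is 0.0888.

Emit:
servo_tool(
  targets=[
    [0.0888,0.125,0,0,0,0,1],
    [0.0888,0.125,0,0,0,0,1],
    [0.0888,0.125,0,0,0,0,1],
    [0.0888,0.125,0,0,0,0,1],
    [0.0888,0.125,-0.025,0,0,0,1],
    [0.0888,0.125,-0.0438,0,0,0,1],
    [0.0888,0.125,-0.0538,0,0,0,1],
    [0.0888,0.125,-0.0538,0,0,0,1],
    [0.0888,0.125,-0.0538,0,0,0,1],
  ],
)

```text
t: 8.8
ee_pos: [0.6335, 0.096, 0.0856]
ee_rot: [[-0.959, 0.283, -0.002], [0.283, 0.959, 0.0], [0.002, -0.001, -1.0]]
wrist_force: [-0.3, -0.2, 0.5]
opening: 0.042
gripper_force: 61.5
```

Emit:
servo_tool(
  targets=[
    [0.0038,0.005,-0.0013,0,0,0,1],
    [0.0038,0.005,-0.0038,0,0,0,1],
    [0.0038,0.005,-0.005,0,0,0,1],
    [0.0038,0.005,-0.005,0,0,0,1],
    [0.0038,0.005,-0.005,0,0,0,-1],
    [0.0038,0.005,-0.005,0,0,0,-1],
    [0.0038,0.005,-0.005,0,0,0,-1],
    [0.0038,0.005,0.0125,0,0,0,-1],
    [0.0038,0.005,0.05,0,0,0,-1],
    [0.0038,0.005,0.075,0,0,0,-1],
  ],
)

```text
t: 9.63
ee_pos: [0.6376, 0.1006, 0.1487]
ee_rot: [[-0.959, 0.282, 0.001], [0.282, 0.959, -0.0], [-0.001, 0.0, -1.0]]
wrist_force: [0.8, -0.5, 0.4]
opening: 0.0852
gripper_force: 0.0
```

In the tool's units: -188 mm is -0.235, -28 mm is -0.035, -35 degrees is -0.0972.

Emit:
servo_tool(
  targets=[
    [-0.235,-0.0025,-0.035,0,0,-0.0972,-1],
    [-0.235,-0.0025,-0.035,0,0,-0.0972,-1],
    [-0.235,-0.0025,-0.035,0,0,-0.0972,-1],
    [-0.235,-0.0025,-0.035,0,0,-0.0972,-1],
    [-0.235,-0.0025,-0.035,0,0,-0.0972,-1],
    [-0.235,-0.0025,-0.035,0,0,-0.0972,-1],
    [-0.235,-0.0025,-0.035,0,0,-0.0972,-1],
    [-0.235,-0.0025,-0.035,0,0,-0.0972,-1],
    [-0.235,-0.0025,-0.035,0,0,-0.0972,-1],
  ],
)

```text
t: 10.38
ee_pos: [0.4514, 0.0984, 0.1196]
ee_rot: [[-0.625, 0.781, 0.003], [0.781, 0.625, -0.0], [-0.002, 0.002, -1.0]]
wrist_force: [0.9, -0.1, 0.2]
opening: 0.0855
gripper_force: 0.0
```

In the tool's units: -45 mm is -0.0563, -38 mm is -0.0475.

Emit:
servo_tool(
  targets=[
    [-0.0025,0,-0.025,0,0,0,-1],
    [-0.0025,0,-0.0475,0,0,0,-1],
    [-0.0025,0,-0.0563,0,0,0,-1],
    [-0.0025,0,-0.0563,0,0,0,-1],
    [-0.0025,0,-0.0563,0,0,0,1],
    [-0.0025,0,-0.0563,0,0,0,1],
    [-0.0025,0,-0.0563,0,0,0,1],
    [-0.0025,0,-0.0563,0,0,0,1],
    [-0.0025,0,-0.0563,0,0,0,1],
    [-0.0025,0,-0.0563,0,0,0,1],
  ],
)

```text
t: 11.22
ee_pos: [0.4481, 0.0986, 0.0745]
ee_rot: [[-0.624, 0.781, 0.002], [0.781, 0.624, -0.0], [-0.001, 0.001, -1.0]]
wrist_force: [-1.6, 0.1, 6.3]
opening: 0.0343
gripper_force: 60.3
```

In the tool's units: 235 mm is 0.2938, 167 mm is 0.2088, 39 degrees is 0.1083.

Emit:
servo_tool(
  targets=[
    [0,0,0.025,0,0,0,1],
    [0.0188,0.025,0.0688,0,0,0.0167,1],
    [0.2088,0.2938,0.0725,0,0,0.1083,1],
    [0.2088,0.2938,0.0725,0,0,0.1083,1],
    [0.2088,0.2938,0.0725,0,0,0.1083,1],
    [0.2088,0.2938,0.0725,0,0,0.1083,1],
    [0.2088,0.2938,0.0725,0,0,0.1083,1],
    [0.2088,0.2938,0.0725,0,0,0.1083,1],
    [0.2088,0.2938,0.0725,0,0,0.1083,1],
    [0.2088,0.2938,0.0725,0,0,0.1083,1],
  ],
)

```text
t: 12.05
ee_pos: [0.6157, 0.3368, 0.1318]
ee_rot: [[-0.977, 0.212, 0.003], [0.212, 0.977, 0.001], [-0.002, 0.002, -1.0]]
wrist_force: [-0.9, -0.1, 0.2]
opening: 0.0339
gripper_force: 60.3
```

In the tool's units: -45 mm is -0.0563, -44 mm is -0.055.

Emit:
servo_tool(
  targets=[
    [0,-0.0038,-0.025,0,0,0,1],
    [0,-0.0038,-0.045,0,0,0,1],
    [0,-0.0038,-0.055,0,0,0,1],
    [0,-0.0038,-0.0563,0,0,0,1],
    [0,-0.0038,-0.0563,0,0,0,1],
  ],
)

```text
t: 12.47
ee_pos: [0.6134, 0.3298, 0.0853]
ee_rot: [[-0.977, 0.215, -0.002], [0.215, 0.977, -0.001], [0.002, -0.001, -1.0]]
wrist_force: [-0.0, 0.5, -0.6]
opening: 0.0342
gripper_force: 60.3
```

In the tool's units: 70 mm is 0.0875, 40 mm is 0.05.

Emit:
servo_tool(
  targets=[
    [0.0025,0.0038,-0.0013,0,0,0,1],
    [0.0025,0.0038,-0.0025,0,0,0,1],
    [0.0025,0.0038,-0.0038,0,0,0,1],
    [0.0025,0.0038,-0.0038,0,0,0,1],
    [0.0025,0.0038,-0.0038,0,0,0,-1],
    [0.0025,0.0038,-0.0038,0,0,0,-1],
    [0.0025,0.0038,-0.0038,0,0,0,-1],
    [0.0025,0.0038,0.0125,0,0,0,-1],
    [0.0025,0.0038,0.05,0,0,0,-1],
    [0.0025,0.0038,0.0875,0,0,0,-1],
  ],
)

```text
t: 13.3
ee_pos: [0.6152, 0.3332, 0.1563]
ee_rot: [[-0.977, 0.214, -0.003], [0.214, 0.977, -0.001], [0.003, -0.002, -1.0]]
wrist_force: [0.5, -0.1, 1.3]
opening: 0.0852
gripper_force: 0.0
```

In the tool's units: -454 mm is -0.5675, -162 mm is -0.2025, 62 degrees is 0.1722.

Emit:
servo_tool(
  targets=[
    [-0.2025,-0.5675,-0.045,0,0,0.1722,-1],
    [-0.2025,-0.5675,-0.045,0,0,0.1722,-1],
    [-0.2025,-0.5675,-0.045,0,0,0.1722,-1],
    [-0.2025,-0.5675,-0.045,0,0,0.1722,-1],
    [-0.2025,-0.5675,-0.045,0,0,0.1722,-1],
    [-0.2025,-0.5675,-0.045,0,0,0.1722,-1],
    [-0.2025,-0.5675,-0.045,0,0,0.1722,-1],
    [-0.2025,-0.5675,-0.045,0,0,0.1722,-1],
    [-0.2025,-0.5675,-0.045,0,0,0.1722,-1],
    [-0.2025,-0.5675,-0.045,0,0,0.1722,-1],
  ],
)

```text
t: 14.13
ee_pos: [0.4833, -0.0413, 0.1281]
ee_rot: [[-0.643, -0.766, 0.002], [-0.766, 0.643, -0.001], [-0.001, -0.002, -1.0]]
wrist_force: [1.1, -0.4, 0.2]
opening: 0.0855
gripper_force: 0.0
```

In the tool's units: -79 mm is -0.0988, -30 mm is -0.0375.

Emit:
servo_tool(
  targets=[
    [-0.0375,-0.0988,-0.0125,0,0,0,-1],
    [-0.0375,-0.0988,-0.0125,0,0,0,-1],
    [-0.0375,-0.0988,-0.0125,0,0,0,-1],
    [-0.0375,-0.0988,-0.0125,0,0,0,-1],
    [-0.0375,-0.0988,-0.0125,0,0,0,-1],
  ],
)

```text
t: 14.55
ee_pos: [0.4537, -0.1192, 0.1176]
ee_rot: [[-0.649, -0.761, 0.001], [-0.761, 0.649, -0.0], [-0.001, -0.001, -1.0]]
wrist_force: [0.2, -0.1, -0.8]
opening: 0.0859
gripper_force: 0.0
```

In the tool's units: -44 mm is -0.055, -36 mm is -0.045.

Emit:
servo_tool(
  targets=[
    [0,-0.0025,-0.025,0,0,0,-1],
    [0,-0.0025,-0.045,0,0,0,-1],
    [0,-0.0025,-0.055,0,0,0,-1],
    [0,-0.0025,-0.055,0,0,0,-1],
    [0,-0.0025,-0.055,0,0,0,1],
    [0,-0.0025,-0.055,0,0,0,1],
    [0,-0.0025,-0.055,0,0,0,1],
    [0,-0.0025,-0.055,0,0,0,1],
    [0,-0.0025,-0.055,0,0,0,1],
    [0,-0.0025,-0.055,0,0,0,1],
  ],
)

```text
t: 15.38
ee_pos: [0.4543, -0.1212, 0.0741]
ee_rot: [[-0.648, -0.762, 0.002], [-0.762, 0.648, -0.001], [-0.001, -0.002, -1.0]]
wrist_force: [-0.6, 3.4, 6.0]
opening: 0.0443
gripper_force: 61.6
```

In the tool's units: 199 mm is 0.2488, 56 mm is 0.07, -64 degrees is -0.1778.

Emit:
servo_tool(
  targets=[
    [0,0,0.0375,0,0,0,1],
    [0.2488,-0.0175,0.07,0,0,-0.1778,1],
    [0.2488,-0.0175,0.07,0,0,-0.1778,1],
    [0.2488,-0.0175,0.07,0,0,-0.1778,1],
    [0.2488,-0.0175,0.07,0,0,-0.1778,1],
    [0.2488,-0.0175,0.07,0,0,-0.1778,1],
    [0.2488,-0.0175,0.07,0,0,-0.1778,1],
    [0.2488,-0.0175,0.07,0,0,-0.1778,1],
    [0.2488,-0.0175,0.07,0,0,-0.1778,1],
    [0.2488,-0.0175,0.07,0,0,-0.1778,1],
  ],
)

```text
t: 16.22
ee_pos: [0.6525, -0.1349, 0.1289]
ee_rot: [[-0.967, 0.254, -0.0], [0.254, 0.967, 0.0], [0.0, 0.0, -1.0]]
wrist_force: [0.6, -0.4, 0.2]
opening: 0.0445
gripper_force: 61.7
```

In the tool's units: -43 mm is -0.0538, -36 mm is -0.045.

Emit:
servo_tool(
  targets=[
    [0,0,-0.025,0,0,0,1],
    [0,0,-0.045,0,0,0,1],
    [0,0,-0.0538,0,0,0,1],
    [0,0,-0.0538,0,0,0,1],
    [0,0,-0.0538,0,0,0,1],
  ],
)

```text
t: 16.63
ee_pos: [0.6523, -0.135, 0.0858]
ee_rot: [[-0.969, 0.248, -0.001], [0.248, 0.969, 0.0], [0.001, 0.0, -1.0]]
wrist_force: [0.0, -0.3, -0.8]
opening: 0.0441
gripper_force: 61.8
```

In the tool's units: 75 mm is 0.0938, 40 mm is 0.05.

Emit:
servo_tool(
  targets=[
    [0.0013,0,-0.0013,0,0,0,1],
    [0.0013,0,-0.0038,0,0,0,1],
    [0.0013,0,-0.005,0,0,0,1],
    [0.0013,0,-0.005,0,0,0,1],
    [0.0013,0,-0.005,0,0,0,-1],
    [0.0013,0,-0.005,0,0,0,-1],
    [0.0013,0,-0.005,0,0,0,-1],
    [0.0013,0,0.0125,0,0,0,-1],
    [0.0013,0,0.05,0,0,0,-1],
    [0.0013,0,0.0938,0,0,0,-1],
  ],
)

```text
t: 17.47
ee_pos: [0.6518, -0.1344, 0.1599]
ee_rot: [[-0.969, 0.248, -0.005], [0.248, 0.969, 0.002], [0.005, 0.001, -1.0]]
wrist_force: [1.6, -0.1, -0.3]
opening: 0.0856
gripper_force: 0.0
```

In the tool's units: -250 mm is -0.3125, 130 mm is 0.1625.

Emit:
servo_tool(
  targets=[
    [-0.3125,0.1625,0.075,0,0,0,-1],
    [-0.3125,0.1625,0.075,0,0,0,-1],
    [-0.3125,0.1625,0.075,0,0,0,-1],
    [-0.3125,0.1625,0.075,0,0,0,-1],
    [-0.3125,0.1625,0.075,0,0,0,-1],
    [-0.3125,0.1625,0.075,0,0,0,-1],
    [-0.3125,0.1625,0.075,0,0,0,-1],
    [-0.3125,0.1625,0.075,0,0,0,-1],
    [-0.3125,0.1625,0.075,0,0,0,-1],
    [-0.3125,0.1625,0.075,0,0,0,-1],
  ],
)

```text
t: 18.3
ee_pos: [0.4043, -0.0053, 0.2222]
ee_rot: [[-0.969, 0.248, 0.003], [0.248, 0.969, -0.001], [-0.004, -0.0, -1.0]]
wrist_force: [0.2, -0.1, -0.2]
opening: 0.0858
gripper_force: 0.0
```

```bash
python3 - <<'E'
from h import *
im=imaging.snapshot("top")
bx=dict(house=(341,145),heart=(441,180),fish=(135,165),mitten=(240,145))
b=np.hstack([patch(im,"top",*ray("top",bx[n],.008)[0],.02,75,200) for n in bx])
cv2.imwrite("pics/f.png",np.vstack([b,np.pad(cv2.resize(imaging.snapshot("scene"),(533,400)),((0,0),(0,267),(0,0)))]))
E
```

```text
(no output)
```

View pics/f.png

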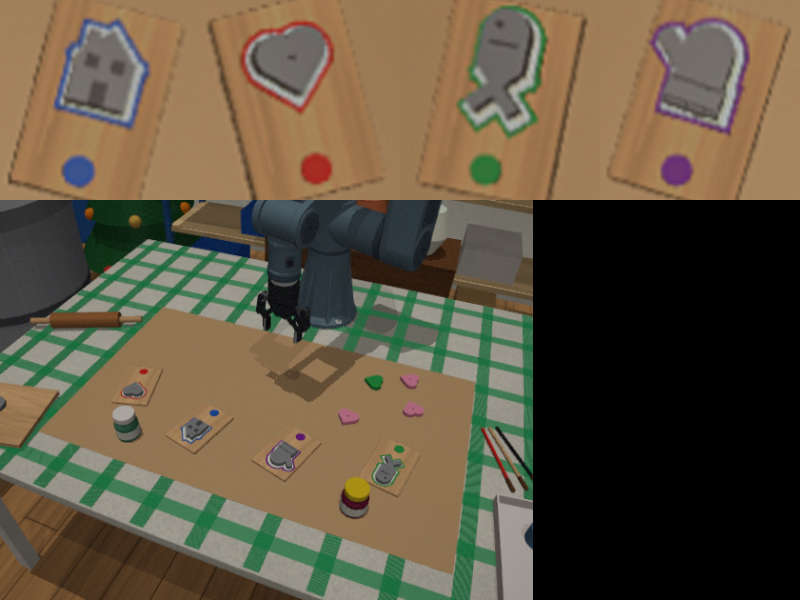

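```bash
python3 -c "
from cell import manip; print(manip.close_job())"
```

```text
the job is handed in; nothing more can be done
None
```

I set all four ornaments face up on their own boards and handed the job in at about 18 s. The last pictures show each one inside its outline and pointing the right way, with the jars and look-alike hearts still in place. No verdict came back.

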